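# Pack the gate padlocks into the lock case

## Robot

A 6-joint arm with a two-finger parallel gripper is mounted at the origin on the work surface. World frame = base frame: x ahead of the robot, y to its left, z up, the work surface at z = 0. Lengths are in mm, angles in rad, forces in N, time in s.
With the tool pointing down it reaches from about 275 to 825 mm from the base axis. Payload 4.9 kg.
Tool frame: the origin (TCP) lies midway between the tips of the shut fingers; the grasp point (between the pads) lies bot.tcp_to_grasp behind it (bot.tcp_to_grasp is the distance from the TCP to the grasp point, in mm); z points along the fingers, y is the line along which they close (so a half turn about z gives the same grasp; the last joint's range is limited). The gripper opens to 85 mm and grips with 20 to 120 N. Pads are 22 mm wide; open, the fingers measure 114 mm over their backs; the gripper's body (76 mm by 85 mm) begins 54 mm behind the grasp point. The pads swing forward as they close: fully open they stand 13 mm farther back than shut.
Start: joints at [1.139, 0.326, -0.193, 1.052, 0, 1.437], TCP at [161.374, 525.811, 231.281] pointing down, gripper open.
Joint ranges: [-2.65, 2.65], [-0.97, 1.79], [-1.3, 1.35], [-1.93, 2.1], [-1.47, 1.37], [-3.14, 3.14]. Speed limits (rad/s): [2.57, 2.57, 3.14, 3.14, 3.14, 3.14].

## Interface

Orientations are given as [roll, pitch, yaw] about the fixed x, y, z axes, in that order (R = Rz(yaw) Ry(pitch) Rx(roll)).
In Python, from station import bot, imaging gives the robot as it stands.
- The arm moves only by the shell command python3 -m jog 'ROWS' [OPENING] [FORCE]. ROWS is JSON, a list of rows, each an object of numbers: "x", "y", "z": the shift along the world's x, y, z in m; "twist": the turn about the world's z in degrees. In form: [{"x": .., "y": .., "z": .., "twist": ..}, ...]. A call has exactly 5 rows; each row shifts and turns the commanded pose from where the row before left it; what a row does not reach is not made up. A row lasts 1/8 s, in which the tool goes at most 62.5 mm and 10.7 degrees, less where a joint would pass 70% of its speed; a pose out of reach is approached as far as the arm can. A call is refused whole if a number of a shift passes 0.0625 or a number of a turn 10.7, either way. A call with a gripper value outside its range is refused whole. OPENING is the opening, from 0 (shut) to 1 (fully open), set as the call begins (- or left out, the last holds). The fingers move at their own pace and stop on an object; FORCE is the grip in N (left out, the last holds). Time passes only in rows, so rows that do not move let the fingers close, or fill a call up. It gives the time, the measured TCP pose, the force, the opening and the grip force at its end, in the units of the state.
- bot.read_state(): the state, without advancing time (a new reading comes with each control period).
- imaging.read_camera(name): name is "scene" or "top" or "wrist"; returns a dict with "pixels" (384x512x3 uint8, red, green, blue), "z_map" (384x512 float32, mm along the optical axis (not along the pixel's ray), 0 where there is no reading), "camera_matrix" (3x3 intrinsics, pixels), "origin" and "orientation" of the camera in the world. Camera axes: x right, y down, z forward; pixel columns grow to the right and rows downward; lengths in mm; the calibration is good to about 2 mm. A picture is of the moment at which its call begins.
- bot.job_done(): hands the job in; it is judged then, once.
The state is a dict: "t": time; "qpos": joint angles; "qvel": joint speeds; "joint_torque": joint torques, N m; "position": TCP position; "orientation": TCP orientation; "ft_force": force on the tool from outside, world axes, zero at the start; "wrist_torque": the same for the moment, N m; "width": opening from 0.0 (shut) to 1.0 (fully open); "finger_force": force on a finger pad.
Only numpy, scipy, OpenCV 4.12 (cv2) and the standard library are available. Lean on these libraries where they do the work, as an engineer would, in place of code of your own. Each camera call takes 0.05 s, during which the arm holds its last target. There are 200 camera calls.

## Task

The gate padlocks are going out with the patrol. Clear the crumpled paper off the lid of the steel case into the waste bin, then lift the lid right back onto its stop, take every padlock off the hook rail and set it inside the case, and finally shut the lid again. Leave the scooter key hanging on its hook and do not disturb the coaster with the lock cylinder on it.

Things in the scene. Friction and masses are not known exactly. Their poses are not given: they have to be found in the camera images.
- rail: fixed stainless hook rail on the counter: bar 484 mm long (own y), 10 mm thick, z 153 to 175 mm, on a 14 mm post at each end (y +/-235 mm) with foot plates 130 x 36 x 8 mm. Origin on the counter below the bar's middle. Five hooks at y -160, -80, 0, 80, 160 mm point to its -x side, towards the robot
- middle_hook (a point): where an item hangs on the middle hook; the others are alike. A J-hook of 5 mm wire: level, lowest part at rail x -24 to -34 mm, wire axis at z 170 mm, then up to the tip at x -43 mm, z 178 mm. A padlock must rise 9 to 18 mm (no more: its body then meets the hook) and come at least 25 mm out along the rail's -x to be free
- padlock1: a closed padlock (three or four, all alike): brass body 40 mm wide (own y), 20 mm thick (own x), 36 mm high (own z); 7 mm steel shackle rising 31 mm above the body (opening 18 mm wide, 24 mm high). Origin at the body's centre, z to the shackle. 0.14-0.26 kg. At the start it hangs by the shackle, own x along the hook, origin 39 mm below the hook's wire axis
- padlock2: a closed padlock (three or four, all alike): brass body 40 mm wide (own y), 20 mm thick (own x), 36 mm high (own z); 7 mm steel shackle rising 31 mm above the body (opening 18 mm wide, 24 mm high). Origin at the body's centre, z to the shackle. 0.14-0.26 kg. At the start it hangs by the shackle, own x along the hook, origin 39 mm below the hook's wire axis
- padlock3: a closed padlock (three or four, all alike): brass body 40 mm wide (own y), 20 mm thick (own x), 36 mm high (own z); 7 mm steel shackle rising 31 mm above the body (opening 18 mm wide, 24 mm high). Origin at the body's centre, z to the shackle. 0.14-0.26 kg. At the start it hangs by the shackle, own x along the hook, origin 39 mm below the hook's wire axis
- padlock4: a closed padlock (three or four, all alike): brass body 40 mm wide (own y), 20 mm thick (own x), 36 mm high (own z); 7 mm steel shackle rising 31 mm above the body (opening 18 mm wide, 24 mm high). Origin at the body's centre, z to the shackle. 0.14-0.26 kg. At the start it hangs by the shackle, own x along the hook, origin 39 mm below the hook's wire axis
- paper1: a crumpled lump of waste paper about 38 x 34 x 32 mm, light and stiff, origin at its centre; one or two of the three are present, lying on the shut lid of the case at the start
- paper2: a crumpled lump of waste paper about 38 x 34 x 32 mm, light and stiff, origin at its centre; one or two of the three are present, lying on the shut lid of the case at the start
- paper3: a crumpled lump of waste paper about 38 x 34 x 32 mm, light and stiff, origin at its centre; one or two of the three are present, lying on the shut lid of the case at the start
- case: grey sheet-steel case, fixed, 190 mm deep (x) x 250 mm wide (y) x 80 mm high without the lid, walls and floor 5 mm; origin at the centre of its underside, front (-x) towards the robot. The lid is hinged on the far (+x) top edge
- case_lid (a joint): lid angle in rad: 0 shut, 1.8 lying back on its stop. The lid swings freely (little friction, 0.45 kg): below about 1.57 it falls shut if let go, beyond that it falls onto the stop and stays
- lid_hinge (a point): middle of the lid's hinge axis (parallel to the case's y), 95 mm behind the case's centre and 83 mm above its underside. The lid is a plate 190 x 250 x 6 mm whose mid-plane passes through the hinge axis; its top is 86 mm above the case's underside when shut
- lid_handle (a point): middle of the lid's pull bar: a round bar 10 mm thick and 110 mm long, parallel to the hinge, in the lid's plane, 45 mm beyond the lid's front edge and 235 mm from the hinge axis, carried by a round arm at each end, so that fingers can pass between bar and case
- bin: grey open-topped waste bin, fixed, 120 x 120 x 90 mm high, walls and floor 4 mm; origin at the centre of its underside
- scooter_key: bystander: scooter key with a blue plastic head 28 x 32 x 10 mm and a steel blade, hanging by a 26 mm split ring from one of the hooks; origin at the centre of the head, 35 mm below the hook's wire axis. Stays where it hangs
- coaster: bystander: square bamboo coaster, 95 x 95 x 8 mm, origin at the centre of its underside
- lock_cylinder: bystander: chrome lock cylinder with a lever on top, 38 mm across and 37 mm high, standing on the coaster; origin at the centre of its underside

How it is judged:
By the outcome, as a careful person would: the job done as asked, in the order asked, and still so for the second after the job is handed in, with the robot touching nothing.
Of padlock1, padlock2, padlock3, padlock4 only 3 to 4 are there at a start; the rules pass over those that are not, and their reading is None.
Of paper1, paper2, paper3 only 1 to 2 are there at a start; the rules pass over those that are not, and their reading is None.
At some moment in a run one of paper1, paper2, paper3 may be knocked a few centimetres aside while the robot is not near it.
Once in a run the grip may slacken for a moment while it holds something.
It also fails if it takes over 210 s, if anything falls off the work surface, if the arm or the gripper's body presses on something with over 40 N, if the wrist force passes 120 N, or if a joint passes its speed limit or range.

## Working session

There is one attempt and no reset: what is moved stays moved. The work goes in short steps, Python scripts to look and compute and a shell command to move; the robot and the scene stay as the last step left them, time stands still between calls to the robot, and variables do not carry over. Pictures are saved under pics/ and viewed, at most 14 in all, crops included, and the job is handed in when it is done.

```bash
ls; mkdir -p pics; cat > h.py <<'E'
import numpy as np, cv2
from station import bot, imaging
from scipy.spatial.transform import Rotation as R
def cam(n):
    c=imaging.read_camera(n); o=np.array(c["orientation"],float)
    Rm=o if o.shape==(3,3) else R.from_euler('xyz',o).as_matrix()
    z=c["z_map"]; v,u=np.mgrid[0:384,0:512]; K=np.array(c["camera_matrix"])
    p=np.stack([(u-K[0,2])/K[0,0]*z,(v-K[1,2])/K[1,1]*z,z],-1)
    P=p@Rm.T+np.array(c["origin"]); P[z==0]=np.nan
    return c["pixels"],P,c
E
python3 - <<'E'
from h import *
s=bot.read_state(); print({k:np.round(v,3).tolist() for k,v in s.items()}, bot.tcp_to_grasp)
for n in("scene","top"):
    im,P,c=cam(n); cv2.imwrite(f"pics/{n}0.png",im[...,::-1]); np.save(f"{n}0.npy",P); print(n,c["origin"],c["orientation"])
E
```

```text
pics
{'t': 0.0, 'qpos': [1.139, 0.327, -0.194, 1.052, -0.0, 1.437], 'qvel': [-0.002, 0.001, -0.0, 0.0, 0.001, -0.001], 'joint_torque': [0.001, -44.34, 26.244, 0.015, 0.0, -0.0], 'position': [161.122, 525.289, 230.506], 'orientation': [-3.14, -0.0, 2.844], 'ft_force': [-0.019, 0.788, 0.179], 'wrist_torque': [0.039, 0.005, 0.015], 'finger_force': 0.0, 'width': 0.996} 18.700000000000003
scene [1299.29649041 -715.22867484  859.97201133] [-2.20493387 -0.01535143  0.85649638]
top [ 379.73516951  -43.99767231 1074.76634976] [-2.96958395e+00 -2.68392938e-03 -1.57367278e+00]
```

View pics/scene0.png

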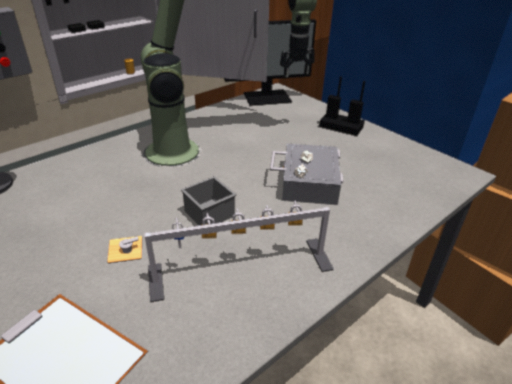

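View pics/top0.png

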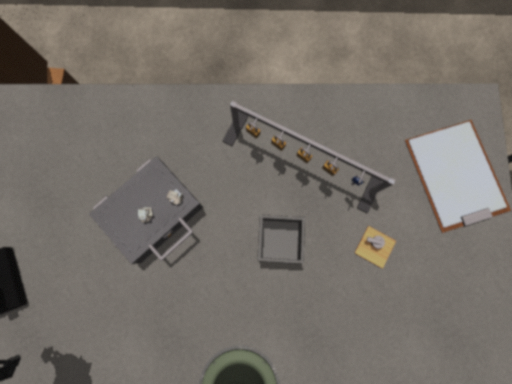

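Top view: two papers on the lid at (146,215) and (175,197). Four padlocks hang at (253,129), (278,142), (304,154) and (330,167), with the key at (358,180). The bin is at (282,240), the coaster at (375,247), and the lid's pull bar at (180,245).

```bash
python3 - <<'E'
from h import *
P=np.load("top0.npy"); im=cv2.imread("pics/top0.png"); v,u=np.mgrid[0:384,0:512]
def rect(m,n):
    p=P[m][:,:2].astype(np.float32); r=cv2.minAreaRect(p); print(n,m.sum(),np.round(r[0],1),np.round(r[1],1),round(r[2],1),np.round(cv2.boxPoints(r),0).tolist(), 'z',np.round(np.nanmedian(P[m][:,2]),1))
z=P[...,2]
reg=(u>85)&(u<210)&(v>150)&(v<275)
rect(reg&(z>80)&(z<91)&~((u>152)&(v>222)),"lid")
hb=reg&(u>152)&(v>222)&(z>70)
rect(hb,"handle+")
for a,b in((146,215),(175,197)):
    m=(np.abs(u-a)<14)&(np.abs(v-b)<14)&(z>93); rect(m,"paper"); print(P[m].mean(0),P[m][:,2].max())
rect((u>250)&(u<312)&(v>205)&(v<275)&(z>80),"bin")
rect((u>225)&(u<400)&(v>95)&(v<190)&(z>168)&(z<182),"bar")
rect((u>345)&(u<405)&(v>220)&(v<275)&(z>4)&(z<60),"coaster")
print(P[300,300])
Q=np.load("scene0.npy"); s=cv2.imread("pics/scene0.png"); b,g,r=[s[...,i].astype(int) for i in range(3)]
v,u=np.mgrid[0:384,0:512]
for c in((209,232),(239,227),(267,222),(296,218)):
    m=(np.abs(u-c[0])<13)&(np.abs(v-c[1])<14)&(r-b>35); print(c,m.sum(),np.nanmedian(Q[m],0).round(1),np.nanmin(Q[m],0).round(),np.nanmax(Q[m],0).round())
b,g,r=[im[...,i].astype(int) for i in range(3)]
for c in((253,129),(278,142),(304,154),(330,167)):
    m=(np.abs(u-c[0])<13)&(np.abs(v-c[1])<12)&(r-b>35)&(z>60); print(c,m.sum(),np.nanmedian(P[m],0).round(1))
E
```

```text
lid 5313 [502.9 267.2] [211.2 250.3] 42.6 [[340.0, 288.0], [510.0, 104.0], [665.0, 247.0], [496.0, 431.0]] z 86.1
handle+ 547 [433.  202.8] [ 95.1 120.2] 43.0 [[357.0, 214.0], [439.0, 126.0], [509.0, 191.0], [427.0, 279.0]] z 85.8
paper 174 [485.8 257.6] [39.8 33. ] 6.9 [[464.0, 272.0], [468.0, 239.0], [508.0, 244.0], [504.0, 276.0]] z 115.0
[484.88093423 256.55600866 113.26263337] 123.72701778008616
paper 170 [535.  178.3] [40.4 38.4] 72.0 [[510.0, 165.0], [547.0, 153.0], [560.0, 192.0], [523.0, 203.0]] z 112.9
[533.51452776 175.74233945 112.29131769] 122.35666128727269
bin 523 [ 418.2 -120. ] [128.1 127.8] 86.6 [[351.0, -180.0], [478.0, -188.0], [486.0, -60.0], [358.0, -52.0]] z 89.3
bar 1042 [ 655.3 -187.5] [483.9  52.5] 62.9 [[522.0, -391.0], [568.0, -415.0], [789.0, 16.0], [742.0, 40.0]] z 174.4
coaster 1010 [ 396.2 -407.3] [169.6 154.2] 87.0 [[315.0, -488.0], [469.0, -496.0], [477.0, -327.0], [324.0, -319.0]] z 8.1
[ 242.10752197 -180.62248521   -1.81390652]
(209, 232) 62 [ 620.  -261.4  121.3] [ 606. -276.  113.] [ 639. -249.  151.]
(239, 227) 64 [ 656.8 -191.6  121.5] [ 642. -211.  112.] [ 680. -176.  151.]
(267, 222) 59 [ 693.9 -119.1  122. ] [ 679. -148.  113.] [ 714. -106.  151.]
(296, 218) 58 [729.8 -48.4 120.1] [715. -81. 113.] [747. -36. 152.]
(253, 129) 70 [712.3 -42.8 147.9]
(278, 142) 73 [ 678.2 -111.5  148.6]
(304, 154) 80 [ 643.  -179.3  148.5]
(330, 167) 77 [ 608.8 -249.   148.6]
```

```bash
python3 -m jog '[{"x":0.032,"y":-0.027,"z":0,"twist":4},{"x":0.032,"y":-0.027,"z":0,"twist":4},{"x":0.032,"y":-0.027,"z":0,"twist":4},{"x":0.032,"y":-0.027,"z":0,"twist":4},{"x":0.032,"y":-0.027,"z":0,"twist":4}]' 1 20
python3 -m jog '[{"x":0.032,"y":-0.027,"z":0,"twist":0},{"x":0.032,"y":-0.027,"z":0,"twist":0},{"x":0.032,"y":-0.027,"z":0,"twist":0},{"x":0.032,"y":-0.027,"z":0,"twist":0},{"x":0.036,"y":-0.027,"z":0,"twist":0}]'
python3 - <<'E'
from h import *
im,P,c=cam("wrist"); cv2.imwrite("pics/w1.png",im[...,::-1]); np.save("w1.npy",P)
print(bot.read_state()["position"],c["origin"],c["orientation"])
E
```

```text
t: 0.72
position: [322.1, 389.7, 231.0]
orientation: [-3.141, -0.0, -3.088]
ft_force: [0.4, 0.0, -0.6]
width: 1.005
finger_force: 0.0
t: 1.35
position: [485.9, 254.8, 231.0]
orientation: [-3.141, -0.001, -3.09]
ft_force: [0.6, 0.7, -0.4]
width: 0.998
finger_force: 0.0
[490.61340131 251.62512294 230.89002478] [407.3361743  250.62270985 373.76961821] [ 2.83258291e+00 -3.16427297e-04  1.62209892e+00]
```

View pics/w1.png

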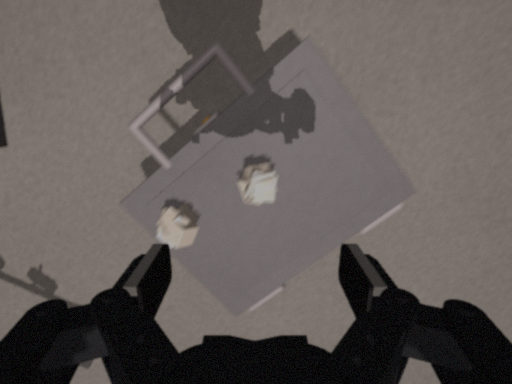

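Wrist view: paper1 at (259,183), paper2 at (177,228), pull bar from (135,127) to (215,50), and the lid's back edge at the bottom right.

```bash
cat >> h.py <<'E'
def papers(P,zl=92,cx=510,cy=274):
    # blobs above the lid inside the lid area
    m=(P[...,2]>zl)&(P[...,2]<130)&(np.hypot(P[...,0]-cx,P[...,1]-cy)<150)
    n,l,st,_=cv2.connectedComponentsWithStats(m.astype(np.uint8))
    for i in range(1,n):
        if st[i,4]>60:
            p=P[l==i]; r=cv2.minAreaRect(p[:,:2].astype(np.float32)); print("blob",st[i,4],np.round(r[0],1),np.round(r[1],1),round(r[2],1),p[:,2].max().round(1),st[i,:4])
E
python3 - <<'E'
from h import *
P=np.load("w1.npy"); papers(P)
v,u=np.mgrid[0:384,0:512]; z=P[...,2]
m=(z>76)&(z<92)&(v<250)&(u<330)
hb=m&(v<128)&(u<225)
r=cv2.minAreaRect(P[hb][:,:2].astype(np.float32)); print("handle",r,np.round(cv2.boxPoints(r)))
e=np.array([np.cos(np.radians(42.8)),np.sin(np.radians(42.8))])
a=np.full(z.shape,np.nan);a=P[...,:2]@e; b=P[...,:2]@np.array([-e[1],e[0]])
lm=(z>80)&(z<91)&(v<330)
h,ed=np.histogram(a[lm],bins=np.arange(380,720,4)); print(dict(zip(ed.astype(int),h)))
h,ed=np.histogram(b[lm&(a>450)],bins=np.arange(-320,120,4)); print(dict(zip(ed.astype(int),h)))
# lid front edge orientation: points of lid vs a
for lo in(-260,-200,-150,-100,-60): 
    k=lm&(b>lo)&(b<lo+12); print(lo,np.sort(a[k])[[0,3]],np.sort(a[k&(a>440)])[[3]])
E
```

```text
blob 1254 [484.8 258.9] [38.7 37.8] 10.7 123.6 [239 162  40  41]
blob 1373 [535.2 181. ] [40.5 41.5] 81.7 123.4 [157 204  44  43]
handle ((400.18548583984375, 175.34193420410156), (76.47388458251953, 95.12996673583984), 3.104614019393921) [[359. 221.]
 [365. 126.]
 [441. 130.]
 [436. 225.]]
{np.int64(380): np.int64(0), np.int64(384): np.int64(0), np.int64(388): np.int64(0), np.int64(392): np.int64(0), np.int64(396): np.int64(0), np.int64(400): np.int64(0), np.int64(404): np.int64(0), np.int64(408): np.int64(444), np.int64(412): np.int64(597), np.int64(416): np.int64(435), np.int64(420): np.int64(100), np.int64(424): np.int64(97), np.int64(428): np.int64(94), np.int64(432): np.int64(96), np.int64(436): np.int64(90), np.int64(440): np.int64(95), np.int64(444): np.int64(92), np.int64(448): np.int64(89), np.int64(452): np.int64(92), np.int64(456): np.int64(572), np.int64(460): np.int64(1087), np.int64(464): np.int64(1072), np.int64(468): np.int64(1061), np.int64(472): np.int64(1048), np.int64(476): np.int64(1045), np.int64(480): np.int64(1030), np.int64(484): np.int64(1019), np.int64(488
[... 4412 characters left out ...]
p.int64(48): np.int64(0), np.int64(52): np.int64(0), np.int64(56): np.int64(0), np.int64(60): np.int64(0), np.int64(64): np.int64(0), np.int64(68): np.int64(0), np.int64(72): np.int64(0), np.int64(76): np.int64(0), np.int64(80): np.int64(0), np.int64(84): np.int64(0), np.int64(88): np.int64(0), np.int64(92): np.int64(0), np.int64(96): np.int64(0), np.int64(100): np.int64(0), np.int64(104): np.int64(0), np.int64(108): np.int64(0), np.int64(112): np.int64(0)}
-260 [457.72483568 458.00581511] [458.00581511]
-200 [408.53829305 408.85037541] [440.36686097]
-150 [408.00906491 408.38863936] [458.29079109]
-100 [408.42586095 408.59178443] [440.31601104]
-60 [458.22556145 458.48031627] [458.48031627]
```

```bash
python3 -m jog '[{"x":-0.006,"y":0.007,"z":-0.03,"twist":0},{"x":0,"y":0,"z":-0.03,"twist":0},{"x":0,"y":0,"z":-0.03,"twist":0},{"x":0,"y":0,"z":-0.03,"twist":0},{"x":0,"y":0,"z":-0.02,"twist":0}]' 1 20
python3 -m jog '[{"x":0,"y":0,"z":0,"twist":0},{"x":0,"y":0,"z":0,"twist":0},{"x":0,"y":0,"z":0,"twist":0},{"x":0,"y":0,"z":0,"twist":0},{"x":0,"y":0,"z":0,"twist":0}]' 0.2 25
python3 -m jog '[{"x":0,"y":0,"z":0,"twist":0},{"x":0,"y":0,"z":0.03,"twist":0},{"x":0,"y":0,"z":0.03,"twist":0},{"x":0,"y":0,"z":0.03,"twist":0},{"x":0,"y":0,"z":0.03,"twist":0}]'
```

```text
t: 2.02
position: [478.2, 262.5, 89.5]
orientation: [-3.141, -0.002, -3.09]
ft_force: [-1.3, -0.1, 0.0]
width: 1.001
finger_force: 0.0
t: 2.65
position: [480.3, 263.2, 92.5]
orientation: [3.141, 0.002, -3.09]
ft_force: [-0.7, -0.9, 5.4]
width: 0.489
finger_force: 24.3
t: 3.28
position: [479.2, 262.7, 212.3]
orientation: [-3.142, -0.0, -3.09]
ft_force: [0.8, 0.5, -0.7]
width: 0.489
finger_force: 24.1
```

```bash
python3 -m jog '[{"x":-0.006,"y":-0.038,"z":0,"twist":0},{"x":-0.006,"y":-0.038,"z":0,"twist":0},{"x":-0.006,"y":-0.038,"z":0,"twist":0},{"x":-0.006,"y":-0.038,"z":0,"twist":0},{"x":-0.006,"y":-0.038,"z":0,"twist":0}]'
python3 -m jog '[{"x":-0.006,"y":-0.038,"z":0,"twist":0},{"x":-0.006,"y":-0.038,"z":0,"twist":0},{"x":-0.006,"y":-0.038,"z":0,"twist":0},{"x":-0.006,"y":-0.038,"z":0,"twist":0},{"x":-0.006,"y":-0.04,"z":0,"twist":0}]'
python3 -m jog '[{"x":0,"y":0,"z":-0.03,"twist":0},{"x":0,"y":0,"z":-0.03,"twist":0},{"x":0,"y":0,"z":-0.03,"twist":0},{"x":0,"y":0,"z":-0.02,"twist":0},{"x":0,"y":0,"z":0,"twist":0}]'
```

```text
t: 3.9
position: [449.0, 71.7, 211.4]
orientation: [-3.141, 0.0, -3.09]
ft_force: [0.4, -0.7, -0.2]
width: 0.488
finger_force: 24.1
t: 4.53
position: [419.0, -120.3, 211.5]
orientation: [-3.141, 0.0, -3.09]
ft_force: [0.2, 0.3, -0.3]
width: 0.485
finger_force: 24.1
t: 5.15
position: [418.0, -118.6, 100.2]
orientation: [3.14, -0.003, -3.09]
ft_force: [-0.6, -0.4, 0.3]
width: 0.487
finger_force: 24.1
```

```bash
python3 -m jog '[{"x":0,"y":0,"z":-0.02,"twist":0},{"x":0,"y":0,"z":-0.01,"twist":0},{"x":0,"y":0,"z":0,"twist":0},{"x":0,"y":0,"z":0,"twist":0},{"x":0,"y":0,"z":0,"twist":0}]'
python3 -m jog '[{"x":0,"y":0,"z":0,"twist":0},{"x":0,"y":0,"z":0,"twist":0},{"x":0,"y":0,"z":0,"twist":0},{"x":0,"y":0,"z":0.03,"twist":0},{"x":0,"y":0,"z":0.04,"twist":0}]' 0.75
python3 -m jog '[{"x":0,"y":0,"z":0.05,"twist":0},{"x":0.01,"y":0.03,"z":0.04,"twist":-4},{"x":0.012,"y":0.04,"z":0,"twist":-4},{"x":0.012,"y":0.04,"z":0,"twist":-4},{"x":0.012,"y":0.04,"z":0,"twist":-4}]' 1
python3 -m jog '[{"x":0.012,"y":0.03,"z":0,"twist":-4},{"x":0.012,"y":0.03,"z":0,"twist":0},{"x":0.012,"y":0.03,"z":0,"twist":0},{"x":0.012,"y":0.03,"z":0,"twist":0},{"x":0,"y":0,"z":0,"twist":0}]' 1
python3 - <<'E'
from h import *
im,P,c=cam("wrist"); papers(P,92,505,269); print(bot.read_state()["position"])
im,P,c=cam("top"); papers(P,93,505,269); cv2.imwrite("pics/t2.png",im[...,::-1])
m=(np.hypot(P[...,0]-418,P[...,1]+120)<50)&(P[...,2]>8)&(P[...,2]<75); print(m.sum(),np.nanmedian(P[m],0))
E
```

```text
t: 5.78
position: [419.9, -119.4, 71.9]
orientation: [-3.141, 0.001, -3.09]
ft_force: [-0.2, -0.2, 0.2]
width: 0.485
finger_force: 24.4
t: 6.4
position: [418.4, -118.7, 141.3]
orientation: [3.14, -0.002, -3.09]
ft_force: [0.1, 0.5, -1.0]
width: 0.752
finger_force: 0.0
t: 7.02
position: [465.7, 32.0, 231.5]
orientation: [-3.142, 0.001, 2.911]
ft_force: [0.1, -0.1, -0.4]
width: 1.002
finger_force: 0.0
t: 7.65
position: [513.7, 152.4, 230.9]
orientation: [3.141, -0.0, 2.847]
ft_force: [-0.9, -1.0, -0.3]
width: 0.998
finger_force: 0.0
blob 1415 [534.9 179.7] [40.2 41.7] 74.4 123.1 [267 172  43  47]
[513.18209856 151.35622875 230.87487938]
144 [ 424.48251564 -121.34547867   34.1596468 ]
```

```bash
python3 -m jog '[{"x":0.022,"y":0.028,"z":-0.02,"twist":0},{"x":0,"y":0,"z":-0.03,"twist":0},{"x":0,"y":0,"z":-0.03,"twist":0},{"x":0,"y":0,"z":-0.03,"twist":0},{"x":0,"y":0,"z":-0.03,"twist":0}]' 1 25
python3 -m jog '[{"x":0,"y":0,"z":0,"twist":0},{"x":0,"y":0,"z":0,"twist":0},{"x":0,"y":0,"z":0,"twist":0},{"x":0,"y":0,"z":0,"twist":0},{"x":0,"y":0,"z":0,"twist":0}]' 0.2 25
python3 -m jog '[{"x":0,"y":0,"z":0,"twist":0},{"x":0,"y":0,"z":0.03,"twist":0},{"x":0,"y":0,"z":0.03,"twist":0},{"x":0,"y":0,"z":0.03,"twist":0},{"x":0,"y":0,"z":0.03,"twist":0}]'
```

```text
t: 8.38
position: [535.1, 177.6, 90.5]
orientation: [-3.141, -0.0, 2.842]
ft_force: [-0.3, -0.5, -0.4]
width: 1.003
finger_force: 0.0
t: 9.0
position: [536.6, 178.7, 93.0]
orientation: [3.141, 0.003, 2.844]
ft_force: [-0.5, -1.6, 7.5]
width: 0.419
finger_force: 23.0
t: 9.62
position: [535.4, 178.9, 212.8]
orientation: [3.141, 0.001, 2.844]
ft_force: [0.1, 0.7, 0.2]
width: 0.421
finger_force: 23.3
```

```bash
python3 -m jog '[{"x":-0.015,"y":-0.037,"z":0,"twist":0},{"x":-0.015,"y":-0.037,"z":0,"twist":0},{"x":-0.015,"y":-0.037,"z":0,"twist":0},{"x":-0.015,"y":-0.037,"z":0,"twist":0},{"x":-0.015,"y":-0.037,"z":0,"twist":0}]'
python3 -m jog '[{"x":-0.015,"y":-0.037,"z":0,"twist":4},{"x":-0.014,"y":-0.038,"z":0,"twist":4},{"x":-0.013,"y":-0.038,"z":0,"twist":4},{"x":0,"y":0,"z":-0.03,"twist":0},{"x":0,"y":0,"z":-0.03,"twist":0}]'
python3 -m jog '[{"x":0,"y":0,"z":-0.03,"twist":0},{"x":0,"y":0,"z":-0.03,"twist":0},{"x":0,"y":0,"z":-0.02,"twist":0},{"x":0,"y":0,"z":0,"twist":0},{"x":0,"y":0,"z":0,"twist":0}]'
```

```text
t: 10.25
position: [460.1, -7.2, 211.9]
orientation: [3.141, 0.001, 2.844]
ft_force: [0.3, -0.2, -0.3]
width: 0.421
finger_force: 23.3
t: 10.88
position: [418.9, -120.1, 151.5]
orientation: [-3.141, 0.003, 3.052]
ft_force: [0.2, 0.7, -1.0]
width: 0.417
finger_force: 23.3
t: 11.5
position: [419.0, -119.5, 72.2]
orientation: [-3.141, 0.001, 3.053]
ft_force: [0.6, 0.2, 0.2]
width: 0.423
finger_force: 23.3
```

```bash
python3 -m jog '[{"x":0,"y":0,"z":0,"twist":0},{"x":0,"y":0,"z":0,"twist":0},{"x":0,"y":0,"z":0,"twist":0},{"x":0,"y":0,"z":0.04,"twist":0},{"x":0,"y":0,"z":0.04,"twist":0}]' 0.75
python3 -m jog '[{"x":0,"y":0,"z":0.04,"twist":0},{"x":-0.002,"y":0.032,"z":0.03,"twist":-4.6},{"x":-0.002,"y":0.032,"z":0,"twist":-4.7},{"x":-0.002,"y":0.032,"z":0,"twist":-4.7},{"x":-0.002,"y":0.032,"z":0,"twist":-4.7}]' 0.75
python3 -m jog '[{"x":-0.002,"y":0.032,"z":0,"twist":-4.7},{"x":-0.002,"y":0.032,"z":0,"twist":-4.7},{"x":-0.002,"y":0.032,"z":0,"twist":-4.7},{"x":-0.002,"y":0.035,"z":0,"twist":-4.7},{"x":-0.001,"y":0.034,"z":0,"twist":-4.6}]' 0.75
python3 - <<'E'
from h import *
im,P,c=cam("wrist"); s=bot.read_state(); print(s["position"],s["orientation"])
e=np.array([np.cos(np.radians(42.8)),np.sin(np.radians(42.8))]); z=P[...,2]
a=P[...,:2]@e; b=P[...,:2]@np.array([-e[1],e[0]])
k=(z>76)&(z<92)&(a>380)&(a<440)&(b>-180)&(b<-110); print(k.sum(),np.nanpercentile(a[k],[1,50,99]),np.nanmax(z[k]), 'tcp a,b',s["position"][:2]@e if 0 else np.dot(s["position"][:2],e),np.dot(s["position"][:2],[-e[1],e[0]]))
im,P,c=cam("top"); cv2.imwrite("pics/t3.png",im[...,::-1]); cv2.imwrite("pics/t3c.png",cv2.resize(im[90:290,70:420,::-1],(700,400)))
papers(P,93,505,269)
E
```

```text
t: 12.12
position: [417.8, -118.9, 152.0]
orientation: [3.141, -0.001, 3.053]
ft_force: [1.0, -0.1, -0.4]
width: 0.749
finger_force: 0.0
t: 12.75
position: [410.2, 9.8, 221.5]
orientation: [3.141, 0.001, 2.724]
ft_force: [0.0, -0.4, -0.2]
width: 0.751
finger_force: 0.0
t: 13.38
position: [401.1, 174.9, 221.4]
orientation: [3.141, 0.0, 2.316]
ft_force: [-0.3, 0.1, -0.3]
width: 0.749
finger_force: 0.0
[401.10571384 177.99652205 221.51777499] [ 3.13908317e+00 -2.19042466e-03  2.31699959e+00]
679 [407.83760372 412.94811041 417.91455243] 89.96078498683676 tcp a,b 415.24143016750105 -141.92642535005288
```

View pics/t3c.png

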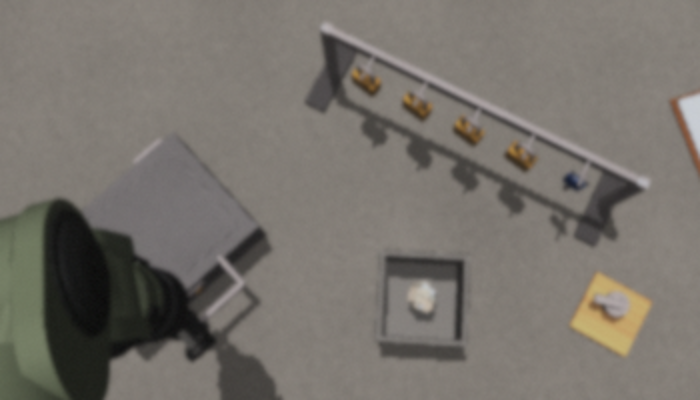

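The crop shows a clear lid on the visible part and one white lump in the bin at (422,297). I'll check whether that is two lumps before going on.

```bash
python3 - <<'E'
from h import *
im,P,c=cam("top")
m=(np.hypot(P[...,0]-418,P[...,1]+120)<50)&(P[...,2]>8)&(P[...,2]<85); p=P[m]; print(m.sum(),np.median(p,0),np.ptp(p,axis=0),p[:,2].max())
cv2.imwrite("pics/b.png",cv2.resize(im[205:275,245:320,::-1],(600,560),interpolation=cv2.INTER_CUBIC))
im,P,c=cam("scene"); cv2.imwrite("pics/b2.png",cv2.resize(im[130:260,150:350,::-1],(800,520),interpolation=cv2.INTER_CUBIC))
E
```

```text
181 [ 421.20276562 -121.69119123   62.68204153] [53.80929233 93.30519933 66.74922126] 75.05981526031428
```

View pics/b.png

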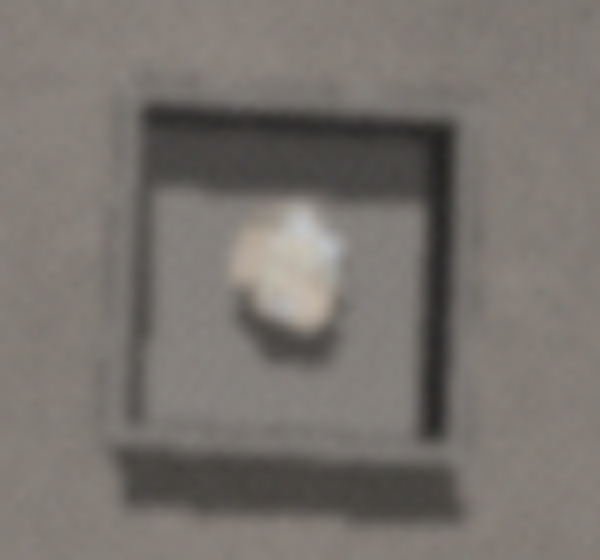

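View pics/b2.png

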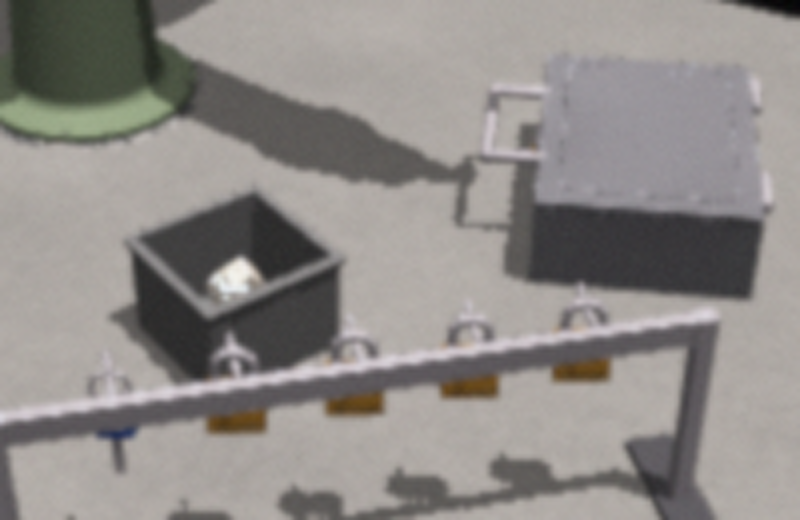

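Stacked in the bin: the pile tops out at 75 mm, below the 90 mm rim, and the lid is clear in the scene view. Next is gripping the pull bar.

```bash
python3 -m jog '[{"x":-0.001,"y":-0.002,"z":-0.02,"twist":0},{"x":0,"y":0,"z":-0.035,"twist":0},{"x":0,"y":0,"z":-0.035,"twist":0},{"x":0,"y":0,"z":-0.035,"twist":0},{"x":0,"y":0,"z":-0.03,"twist":0}]' 0.5 25
python3 -m jog '[{"x":0,"y":0,"z":0,"twist":0},{"x":0,"y":0,"z":0,"twist":0},{"x":0,"y":0,"z":0,"twist":0},{"x":0,"y":0,"z":0,"twist":0},{"x":0,"y":0,"z":0,"twist":0}]' 0 25
```

```text
t: 14.2
position: [400.3, 170.6, 65.2]
orientation: [-3.141, 0.0, 2.317]
ft_force: [-0.4, 0.8, -0.3]
width: 0.507
finger_force: 0.0
t: 14.82
position: [402.9, 173.7, 68.4]
orientation: [3.135, -0.001, 2.319]
ft_force: [1.2, 5.7, -2.3]
width: 0.104
finger_force: 25.1
```

```bash
python3 - <<'E'
import numpy as np
t=np.arange(0,26)*.07; a=235*(1-np.cos(t)); 
X=np.round(np.c_[.7337*a,.6794*a,235*np.sin(t)]).astype(int); print(np.diff(X,axis=0).tolist())
E
```

```text
[[0, 0, 16], [2, 2, 17], [2, 2, 16], [3, 2, 16], [3, 4, 16], [5, 4, 15], [5, 5, 15], [6, 5, 14], [7, 7, 13], [8, 7, 13], [8, 7, 13], [8, 8, 11], [10, 9, 11], [9, 9, 9], [11, 9, 9], [10, 10, 8], [11, 10, 6], [12, 11, 6], [11, 11, 4], [12, 11, 4], [12, 11, 2], [12, 11, 1], [12, 11, 0], [12, 11, -1], [12, 11, -3]]
```

```bash
python3 -m jog '[{"x":0,"y":0,"z":0.016,"twist":0},{"x":0.002,"y":0.002,"z":0.017,"twist":0},{"x":0.002,"y":0.002,"z":0.016,"twist":0},{"x":0.003,"y":0.002,"z":0.016,"twist":0},{"x":0.003,"y":0.004,"z":0.016,"twist":0}]'
python3 -m jog '[{"x":0.005,"y":0.004,"z":0.015,"twist":0},{"x":0.005,"y":0.005,"z":0.015,"twist":0},{"x":0.006,"y":0.005,"z":0.014,"twist":0},{"x":0.007,"y":0.007,"z":0.013,"twist":0},{"x":0.008,"y":0.007,"z":0.013,"twist":0}]'
```

```text
t: 15.45
position: [414.8, 184.6, 150.5]
orientation: [3.13, 0.001, 2.319]
ft_force: [11.4, 10.2, -9.0]
width: 0.105
finger_force: 25.7
t: 16.08
position: [445.7, 213.1, 219.3]
orientation: [3.13, -0.0, 2.319]
ft_force: [14.5, 12.2, -20.4]
width: 0.105
finger_force: 25.2
```

```bash
python3 -m jog '[{"x":0.008,"y":0.007,"z":0.013,"twist":0},{"x":0.008,"y":0.008,"z":0.011,"twist":0},{"x":0.010,"y":0.009,"z":0.011,"twist":0},{"x":0.009,"y":0.009,"z":0.009,"twist":0},{"x":0.011,"y":0.009,"z":0.009,"twist":0}]'
python3 -m jog '[{"x":0.010,"y":0.010,"z":0.008,"twist":0},{"x":0.011,"y":0.010,"z":0.006,"twist":0},{"x":0.012,"y":0.011,"z":0.006,"twist":0},{"x":0.011,"y":0.011,"z":0.004,"twist":0},{"x":0.012,"y":0.011,"z":0.004,"twist":0}]'
```

```text
t: 16.7
position: [489.0, 253.1, 269.5]
orientation: [3.139, -0.001, 2.319]
ft_force: [7.3, 6.3, -20.1]
width: 0.104
finger_force: 24.5
t: 17.32
position: [543.8, 303.5, 298.6]
orientation: [-3.14, 0.002, 2.317]
ft_force: [2.8, -0.8, -12.3]
width: 0.107
finger_force: 24.4
```

```bash
python3 -m jog '[{"x":0.012,"y":0.011,"z":0.002,"twist":0},{"x":0.012,"y":0.011,"z":0.001,"twist":0},{"x":0.012,"y":0.011,"z":0,"twist":0},{"x":0.012,"y":0.011,"z":-0.001,"twist":0},{"x":0.012,"y":0.011,"z":-0.003,"twist":0}]'
```

```text
t: 17.95
position: [604.3, 359.2, 300.2]
orientation: [3.139, 0.002, 2.318]
ft_force: [-0.2, -1.6, -0.4]
width: 0.105
finger_force: 25.4
```

```bash
python3 -m jog '[{"x":0.003,"y":0.003,"z":-0.001,"twist":0},{"x":0,"y":0,"z":0,"twist":0},{"x":0,"y":0,"z":0,"twist":0},{"x":0,"y":0,"z":0,"twist":0},{"x":0,"y":0,"z":0,"twist":0}]' 0.4
python3 -m jog '[{"x":0,"y":0,"z":0.02,"twist":0},{"x":0,"y":0,"z":0.03,"twist":0},{"x":0,"y":0,"z":0.02,"twist":0},{"x":-0.03,"y":-0.03,"z":0,"twist":0},{"x":-0.03,"y":-0.03,"z":0,"twist":0}]' 
python3 - <<'E'
from h import *
e=np.array([np.cos(np.radians(42.8)),np.sin(np.radians(42.8))])
for n in("scene",):
    im,P,c=cam(n); z=P[...,2]; cv2.imwrite("pics/s4.png",im[...,::-1])
    a=P[...,:2]@e; b=P[...,:2]@np.array([-e[1],e[0]])
    k=(abs(b+146)<70)&(a>600)&(a<760)&(z>120)
    for lo in range(120,340,30):
        q=k&(z>lo)&(z<lo+30); print(lo,q.sum(),np.nanmedian(a[q]) if q.any() else 0)
E
```

```text
t: 18.58
position: [606.2, 362.7, 296.6]
orientation: [3.141, 0.0, 2.318]
ft_force: [0.2, -0.2, 0.5]
width: 0.402
finger_force: 0.0
t: 19.2
position: [546.0, 302.3, 365.8]
orientation: [3.141, 0.0, 2.319]
ft_force: [0.1, 0.4, 0.6]
width: 0.401
finger_force: 0.0
120 87 658.3582968173639
150 95 665.1102882259806
180 90 672.1617176109025
210 97 678.9431585097169
240 116 686.4173005294807
270 58 694.6209672328872
300 66 699.2853751279749
330 0 0
```

View pics/s4.png

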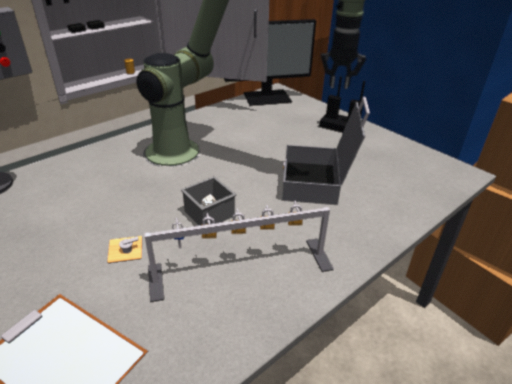

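The lid lies back at about 1.80 rad, on its stop, with the open case at (310,170) in the scene view. Next, to the rail.

```bash
python3 -m jog '[{"x":0.004,"y":-0.04,"z":0,"twist":4},{"x":0.004,"y":-0.04,"z":0,"twist":4},{"x":0.004,"y":-0.04,"z":0,"twist":4},{"x":0.004,"y":-0.04,"z":-0.02,"twist":4},{"x":0.004,"y":-0.04,"z":-0.02,"twist":4}]'
python3 -m jog '[{"x":0.008,"y":-0.04,"z":-0.02,"twist":0},{"x":0.008,"y":-0.04,"z":-0.02,"twist":0},{"x":0.008,"y":-0.04,"z":-0.02,"twist":0},{"x":0.01,"y":-0.04,"z":0,"twist":0},{"x":0,"y":0,"z":0,"twist":0}]'
python3 - <<'E'
from h import *
im,P,c=cam("wrist"); cv2.imwrite("pics/w5.png",im[...,::-1]); np.save("w5.npy",P); s=bot.read_state(); print(s["position"],s["orientation"],s["qpos"])
E
```

```text
t: 19.88
position: [566.6, 101.6, 326.3]
orientation: [3.141, 0.001, 2.67]
ft_force: [0.2, -0.1, 0.2]
width: 0.403
finger_force: 0.0
t: 20.5
position: [600.8, -59.9, 265.8]
orientation: [-3.141, -0.0, 2.663]
ft_force: [-0.9, -0.2, -0.4]
width: 0.399
finger_force: 0.0
[600.47277028 -58.29333752 266.10305565] [ 3.14134960e+00 -4.23033767e-04  2.66516648e+00] [-2.19250779e-01  4.08389076e-01  1.83848519e-02  1.18113940e+00
  3.42661296e-04  2.57175382e-01]
```

View pics/w5.png

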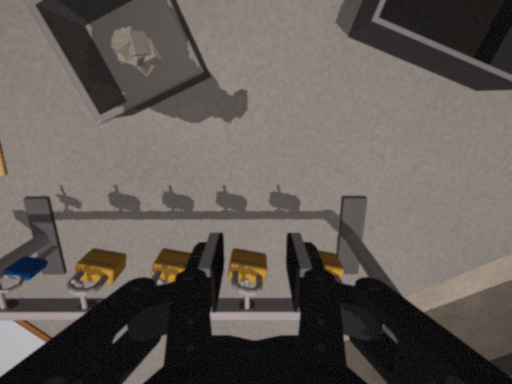

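Wrist view: padlocks at (101,266), (172,264), (247,265) and (325,265), the key at (25,268), and the bar along row 312, parallel to the image rows. So the yaw is aligned.

```bash
cat >> h.py <<'E'
TH=np.radians(62.9); W=np.array([np.cos(TH),np.sin(TH)]); U=np.array([W[1],-W[0]])
def locks(im,P):
    r,g,b=[im[...,i].astype(int) for i in range(3)]
    z=P[...,2]; bar=(z>171)&(z<178); a=P[...,:2]@U; y=P[...,:2]@W
    m=(r-b>60)&(z>140)&(z<156)
    n,l,st,ce=cv2.connectedComponentsWithStats(m.astype(np.uint8))
    for i in range(1,n):
        if st[i,4]>40:
            k=l==i; print("top",st[i,4],ce[i].round(),"a",np.percentile(a[k],[2,98]).round(1),"y",np.percentile(y[k],[2,98]).round(1),"z",np.median(z[k]).round(1))
    return bar,a,y
E
python3 - <<'E'
from h import *
P=np.load("w5.npy"); im=cv2.imread("pics/w5.png")[...,::-1]
bar,a,y=locks(im,P); v,u=np.mgrid[0:384,0:512]
k=bar&(v>290)&(v<325)
print(k.sum(),np.percentile(a[k],[1,2,98]),np.polyfit(y[k],a[k],1)); 
for lo in range(-420,40,40):
    q=k&(y>lo)&(y<lo+40)
    if q.sum()>30: print(lo,q.sum(),np.percentile(a[q],[5,50,98]).round(1))
E
```

```text
top 529 [ 96. 272.] a [645.7 667.3] y [36.4 71.5] z 148.2
top 357 [167. 271.] a [646.  665.1] y [114.6 144.2] z 148.3
top 488 [247. 272.] a [646.5 666.4] y [192.9 230.2] z 148.4
top 140 [335. 270.] a [649.1 661.3] y [292.2 310.7] z 148.1
2175 [657.1114432  658.10634152 691.48016938] [7.39629365e-03 6.81914798e+02]
-60 218 [663.  681.7 691.5]
-20 463 [681.4 684.9 692. ]
20 441 [658.1 682.4 691. ]
```

```bash
python3 -m jog '[{"x":0.029,"y":0.005,"z":0,"twist":0.1},{"x":0.029,"y":0.005,"z":0,"twist":0.1},{"x":0.029,"y":0.005,"z":0,"twist":0},{"x":0.029,"y":0.005,"z":0,"twist":0},{"x":0,"y":0,"z":0,"twist":0}]' 0.7 30
python3 - <<'E'
from h import *
im,P,c=cam("wrist"); s=bot.read_state(); print(s["position"],s["orientation"][2],s["position"][:2]@U,s["position"][:2]@W); locks(im,P)
E
```

```text
t: 21.18
position: [717.3, -35.2, 265.4]
orientation: [3.141, -0.001, 2.674]
ft_force: [-0.2, 0.7, -0.1]
width: 0.703
finger_force: 0.0
[716.33555932 -35.63303741 265.69529636] 2.672932421940383 653.9235360250092 294.60202974931974
top 614 [ 84. 186.] a [646.3 668.3] y [116.2 151.5] z 148.2
top 521 [170. 186.] a [646.5 668.8] y [194.9 231.3] z 148.2
top 467 [251. 186.] a [646.6 664.9] y [272.8 310.4] z 148.3
top 289 [ 11. 189.] a [649.6 668.8] y [56.9 71.7] z 147.9
```

```bash
python3 -m jog '[{"x":0.001,"y":-0.004,"z":-0.03,"twist":0},{"x":0,"y":0,"z":-0.04,"twist":0},{"x":0,"y":0,"z":-0.04,"twist":0},{"x":0,"y":0,"z":-0.03,"twist":0},{"x":0,"y":0,"z":-0.011,"twist":0}]' 0.7 30
python3 -m jog '[{"x":0,"y":0,"z":0,"twist":0},{"x":0,"y":0,"z":0,"twist":0},{"x":0,"y":0,"z":0,"twist":0},{"x":0,"y":0,"z":0,"twist":0},{"x":0,"y":0,"z":0,"twist":0}]' 0.2 50
```

```text
t: 21.85
position: [715.1, -40.6, 113.8]
orientation: [-3.14, -0.003, 2.671]
ft_force: [0.2, -0.0, 0.9]
width: 0.696
finger_force: 0.0
t: 22.48
position: [717.8, -41.3, 115.9]
orientation: [3.141, 0.001, 2.671]
ft_force: [1.4, 0.5, -0.4]
width: 0.48
finger_force: 50.7
```

```bash
python3 -m jog '[{"x":0,"y":0,"z":0.007,"twist":0},{"x":0,"y":0,"z":0.006,"twist":0},{"x":0,"y":0,"z":0,"twist":0},{"x":0,"y":0,"z":0,"twist":0},{"x":0,"y":0,"z":0,"twist":0}]'
python3 -m jog '[{"x":-0.009,"y":0.005,"z":0,"twist":0},{"x":-0.012,"y":0.006,"z":0,"twist":0},{"x":-0.012,"y":0.006,"z":0,"twist":0},{"x":-0.012,"y":0.006,"z":0,"twist":0},{"x":-0.012,"y":0.006,"z":0,"twist":0}]'
```

```text
t: 23.1
position: [717.1, -41.1, 127.9]
orientation: [-3.141, -0.001, 2.671]
ft_force: [-0.0, -0.1, -2.2]
width: 0.481
finger_force: 50.7
t: 23.72
position: [659.2, -11.6, 128.2]
orientation: [-3.142, -0.001, 2.671]
ft_force: [0.3, 0.2, -2.1]
width: 0.482
finger_force: 50.7
```

```bash
python3 -m jog '[{"x":-0.02,"y":0.03,"z":0.02,"twist":-4},{"x":-0.022,"y":0.032,"z":0.02,"twist":-4},{"x":-0.022,"y":0.032,"z":0,"twist":-4},{"x":-0.022,"y":0.032,"z":0,"twist":-4},{"x":-0.022,"y":0.032,"z":0,"twist":-4}]'
python3 -m jog '[{"x":-0.022,"y":0.032,"z":0,"twist":0},{"x":-0.022,"y":0.032,"z":0,"twist":0},{"x":-0.022,"y":0.032,"z":0,"twist":0},{"x":-0.022,"y":0.032,"z":0,"twist":0},{"x":-0.022,"y":0.034,"z":0,"twist":0}]'
python3 -m jog '[{"x":0,"y":0,"z":0,"twist":0},{"x":0,"y":0,"z":0,"twist":0},{"x":0,"y":0,"z":-0.02,"twist":0},{"x":0,"y":0,"z":-0.02,"twist":0},{"x":0,"y":0,"z":0,"twist":0}]'
```

```text
t: 24.35
position: [550.9, 147.0, 168.5]
orientation: [3.141, -0.0, 2.32]
ft_force: [-0.0, 0.2, -1.9]
width: 0.481
finger_force: 51.0
t: 24.98
position: [440.8, 308.6, 168.4]
orientation: [3.142, -0.0, 2.322]
ft_force: [-0.8, 0.3, -1.4]
width: 0.479
finger_force: 51.0
t: 25.6
position: [441.7, 306.2, 127.0]
orientation: [-3.138, -0.001, 2.32]
ft_force: [-0.4, -0.7, -1.8]
width: 0.484
finger_force: 51.1
```

```bash
python3 -m jog '[{"x":-0.001,"y":0.002,"z":-0.03,"twist":0},{"x":0,"y":0,"z":-0.03,"twist":0},{"x":0,"y":0,"z":-0.03,"twist":0},{"x":0,"y":0,"z":-0.015,"twist":0},{"x":0,"y":0,"z":-0.01,"twist":0}]'
python3 -m jog '[{"x":0,"y":0,"z":0,"twist":0},{"x":0,"y":0,"z":0,"twist":0},{"x":0,"y":0,"z":0,"twist":0},{"x":0,"y":0,"z":0,"twist":0},{"x":0,"y":0,"z":0,"twist":0}]' 0.65
python3 -m jog '[{"x":0,"y":0,"z":0.02,"twist":0},{"x":0,"y":0,"z":0.04,"twist":0},{"x":0,"y":0,"z":0.04,"twist":0},{"x":0,"y":0,"z":0.04,"twist":0},{"x":0,"y":0,"z":0.04,"twist":0}]'
```

```text
t: 26.22
position: [442.1, 309.7, 13.3]
orientation: [3.141, 0.0, 2.321]
ft_force: [0.2, 0.2, -1.9]
width: 0.485
finger_force: 51.1
t: 26.85
position: [441.5, 309.9, 13.5]
orientation: [3.141, 0.0, 2.322]
ft_force: [0.3, -0.5, -0.2]
width: 0.651
finger_force: 0.0
t: 27.48
position: [441.2, 309.7, 194.7]
orientation: [3.142, 0.0, 2.322]
ft_force: [0.5, 0.3, -0.4]
width: 0.647
finger_force: 0.0
```

```bash
python3 -m jog '[{"x":0.024,"y":-0.042,"z":0.01,"twist":4},{"x":0.024,"y":-0.042,"z":0.01,"twist":4},{"x":0.024,"y":-0.042,"z":0,"twist":4},{"x":0.024,"y":-0.042,"z":0,"twist":4},{"x":0.024,"y":-0.042,"z":0,"twist":4}]' 0.7
python3 -m jog '[{"x":0.024,"y":-0.042,"z":0,"twist":0},{"x":0.024,"y":-0.042,"z":0,"twist":0},{"x":0.024,"y":-0.042,"z":0,"twist":0},{"x":0.024,"y":-0.042,"z":0,"twist":0},{"x":0.024,"y":-0.042,"z":0,"twist":0}]'
python3 -m jog '[{"x":0,"y":0,"z":0,"twist":0},{"x":0,"y":0,"z":0,"twist":0},{"x":0,"y":0,"z":0,"twist":0},{"x":0,"y":0,"z":0,"twist":0},{"x":0,"y":0,"z":0,"twist":0}]'
python3 - <<'E'
from h import *
im,P,c=cam("wrist"); s=bot.read_state(); print(s["position"],s["orientation"][2],s["position"][:2]@U,s["position"][:2]@W); locks(im,P)
im,P,c=cam("top"); cv2.imwrite("pics/t6.png",cv2.resize(im[90:290,70:420,::-1],(700,400)))
E
```

```text
t: 28.1
position: [561.9, 98.4, 213.4]
orientation: [3.141, 0.0, 2.673]
ft_force: [0.6, 0.6, 0.0]
width: 0.696
finger_force: 0.0
t: 28.72
position: [681.9, -111.6, 213.2]
orientation: [3.142, -0.0, 2.671]
ft_force: [1.4, 0.5, -0.1]
width: 0.702
finger_force: 0.0
t: 29.35
position: [681.3, -109.4, 213.7]
orientation: [3.142, 0.0, 2.672]
ft_force: [-0.7, 0.3, -0.1]
width: 0.699
finger_force: 0.0
[ 681.31757822 -109.6090706   213.58980791] 2.6717944426880575 656.4494860368545 212.7953548163054
top 987 [ 48. 204.] a [646.1 668.3] y [36.1 71.4] z 148.1
top 883 [153. 204.] a [646.2 668.1] y [115.1 151.2] z 148.3
top 775 [253. 203.] a [646.4 665.8] y [192.5 230.2] z 148.3
```

View pics/t6.png

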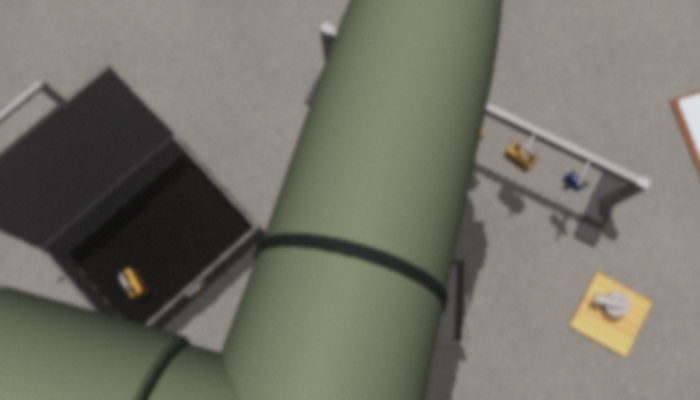

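The padlock is standing in the case at (130,282). Now the second one.

```bash
python3 -m jog '[{"x":0,"y":-0.001,"z":-0.03,"twist":0},{"x":0,"y":0,"z":-0.03,"twist":0},{"x":0,"y":0,"z":-0.03,"twist":0},{"x":0,"y":0,"z":-0.009,"twist":0},{"x":0,"y":0,"z":0,"twist":0}]' 0.7 30
python3 -m jog '[{"x":0,"y":0,"z":0,"twist":0},{"x":0,"y":0,"z":0,"twist":0},{"x":0,"y":0,"z":0,"twist":0},{"x":0,"y":0,"z":0,"twist":0},{"x":0,"y":0,"z":0,"twist":0}]' 0.2 50
python3 -m jog '[{"x":0,"y":0,"z":0.007,"twist":0},{"x":0,"y":0,"z":0.006,"twist":0},{"x":0,"y":0,"z":0,"twist":0},{"x":0,"y":0,"z":0,"twist":0},{"x":0,"y":0,"z":0,"twist":0}]'
```

```text
t: 30.08
position: [681.2, -111.1, 114.2]
orientation: [-3.141, -0.001, 2.671]
ft_force: [0.8, -0.1, 0.4]
width: 0.7
finger_force: 0.0
t: 30.7
position: [682.5, -111.4, 116.0]
orientation: [3.141, 0.003, 2.671]
ft_force: [-0.6, -0.4, 6.2]
width: 0.48
finger_force: 50.5
t: 31.32
position: [681.1, -111.1, 126.9]
orientation: [-3.141, -0.001, 2.671]
ft_force: [-0.3, 0.1, -2.5]
width: 0.483
finger_force: 50.6
```

```bash
python3 -m jog '[{"x":-0.009,"y":0.005,"z":0,"twist":0},{"x":-0.012,"y":0.006,"z":0,"twist":0},{"x":-0.012,"y":0.006,"z":0,"twist":0},{"x":-0.012,"y":0.006,"z":0,"twist":0},{"x":-0.012,"y":0.006,"z":0,"twist":0}]'
python3 -m jog '[{"x":-0.015,"y":0.035,"z":0.02,"twist":-4},{"x":-0.015,"y":0.035,"z":0.02,"twist":-4},{"x":-0.015,"y":0.035,"z":0,"twist":-4},{"x":-0.015,"y":0.035,"z":0,"twist":-4},{"x":-0.015,"y":0.036,"z":0,"twist":-4}]'
python3 -m jog '[{"x":-0.015,"y":0.035,"z":0,"twist":0},{"x":-0.015,"y":0.035,"z":0,"twist":0},{"x":-0.015,"y":0.035,"z":0,"twist":0},{"x":-0.015,"y":0.036,"z":0,"twist":0},{"x":-0.015,"y":0.036,"z":0,"twist":0}]'
python3 -m jog '[{"x":0,"y":0,"z":0,"twist":0},{"x":0,"y":0,"z":0,"twist":0},{"x":0,"y":0,"z":-0.02,"twist":0},{"x":0,"y":0,"z":-0.02,"twist":0},{"x":0,"y":0,"z":0,"twist":0}]'
```

```text
t: 31.95
position: [623.2, -81.6, 127.2]
orientation: [-3.142, -0.001, 2.671]
ft_force: [0.1, 0.6, -2.1]
width: 0.478
finger_force: 50.7
t: 32.58
position: [548.1, 95.0, 167.5]
orientation: [3.141, -0.0, 2.32]
ft_force: [0.4, -0.2, -1.6]
width: 0.485
finger_force: 50.9
t: 33.2
position: [473.0, 271.8, 167.4]
orientation: [3.142, -0.0, 2.322]
ft_force: [0.7, 0.4, -1.4]
width: 0.48
finger_force: 50.9
t: 33.83
position: [473.4, 269.2, 125.9]
orientation: [-3.138, -0.001, 2.32]
ft_force: [-0.0, -0.1, -1.7]
width: 0.481
finger_force: 51.0
```

```bash
python3 -m jog '[{"x":0,"y":0.001,"z":-0.03,"twist":0},{"x":0,"y":0,"z":-0.03,"twist":0},{"x":0,"y":0,"z":-0.03,"twist":0},{"x":0,"y":0,"z":-0.015,"twist":0},{"x":0,"y":0,"z":-0.009,"twist":0}]'
python3 -m jog '[{"x":0,"y":0,"z":0,"twist":0},{"x":0,"y":0,"z":0,"twist":0},{"x":0,"y":0,"z":0,"twist":0},{"x":0,"y":0,"z":0,"twist":0},{"x":0,"y":0,"z":0,"twist":0}]' 0.65
python3 -m jog '[{"x":0,"y":0,"z":0.02,"twist":0},{"x":0,"y":0,"z":0.04,"twist":0},{"x":0,"y":0,"z":0.04,"twist":0},{"x":0,"y":0,"z":0.04,"twist":0},{"x":0,"y":0,"z":0.04,"twist":0}]'
```

```text
t: 34.45
position: [474.9, 271.6, 13.3]
orientation: [3.141, 0.0, 2.321]
ft_force: [0.4, -0.2, -2.5]
width: 0.484
finger_force: 51.1
t: 35.08
position: [474.5, 271.9, 13.5]
orientation: [3.141, 0.0, 2.322]
ft_force: [0.6, -0.5, 0.7]
width: 0.649
finger_force: 0.0
t: 35.7
position: [474.2, 271.7, 194.7]
orientation: [3.142, 0.0, 2.322]
ft_force: [0.3, -0.1, 0.1]
width: 0.645
finger_force: 0.0
```

```bash
python3 -m jog '[{"x":0.017,"y":-0.045,"z":0.01,"twist":4},{"x":0.017,"y":-0.045,"z":0.01,"twist":4},{"x":0.017,"y":-0.045,"z":0,"twist":4},{"x":0.017,"y":-0.045,"z":0,"twist":4},{"x":0.017,"y":-0.045,"z":0,"twist":4}]' 0.7
python3 -m jog '[{"x":0.017,"y":-0.045,"z":0,"twist":0},{"x":0.017,"y":-0.045,"z":0,"twist":0},{"x":0.017,"y":-0.045,"z":0,"twist":0},{"x":0.017,"y":-0.046,"z":0,"twist":0},{"x":0.017,"y":-0.046,"z":0,"twist":0}]'
python3 -m jog '[{"x":0,"y":0,"z":0,"twist":0},{"x":0,"y":0,"z":0,"twist":0},{"x":0,"y":0,"z":0,"twist":0},{"x":0,"y":0,"z":0,"twist":0},{"x":0,"y":0,"z":0,"twist":0}]'
python3 - <<'E'
from h import *
im,P,c=cam("wrist"); s=bot.read_state(); print(s["position"],s["orientation"][2],s["position"][:2]@U,s["position"][:2]@W); locks(im,P)
E
```

```text
t: 36.33
position: [559.7, 45.4, 213.4]
orientation: [3.141, 0.0, 2.673]
ft_force: [0.8, -0.5, 0.1]
width: 0.703
finger_force: 0.0
t: 36.95
position: [644.7, -181.7, 213.2]
orientation: [3.141, -0.0, 2.671]
ft_force: [0.5, -0.4, 0.3]
width: 0.7
finger_force: 0.0
t: 37.58
position: [644.4, -179.4, 213.6]
orientation: [3.142, 0.0, 2.672]
ft_force: [-0.1, 0.5, 0.4]
width: 0.699
finger_force: 0.0
[ 644.36054681 -179.57877928  213.52370695] 2.6718177968475283 655.4242079071687 133.67183677576688
top 880 [152. 205.] a [646.2 668.1] y [35.3 71.4] z 148.2
top 783 [252. 204.] a [646.2 665.5] y [112.3 150.1] z 148.4
```

```bash
python3 -m jog '[{"x":0,"y":-0.0025,"z":-0.03,"twist":0},{"x":0,"y":0,"z":-0.03,"twist":0},{"x":0,"y":0,"z":-0.03,"twist":0},{"x":0,"y":0,"z":-0.009,"twist":0},{"x":0,"y":0,"z":0,"twist":0}]' 0.7 30
python3 -m jog '[{"x":0,"y":0,"z":0,"twist":0},{"x":0,"y":0,"z":0,"twist":0},{"x":0,"y":0,"z":0,"twist":0},{"x":0,"y":0,"z":0,"twist":0},{"x":0,"y":0,"z":0,"twist":0}]' 0.2 50
python3 -m jog '[{"x":0,"y":0,"z":0.007,"twist":0},{"x":0,"y":0,"z":0.006,"twist":0},{"x":0,"y":0,"z":0,"twist":0},{"x":0,"y":0,"z":0,"twist":0},{"x":0,"y":0,"z":0,"twist":0}]'
```

```text
t: 38.25
position: [644.3, -182.5, 114.2]
orientation: [-3.142, -0.001, 2.671]
ft_force: [-0.3, 1.0, 1.5]
width: 0.706
finger_force: 0.0
t: 38.88
position: [645.5, -183.2, 115.9]
orientation: [3.141, 0.003, 2.671]
ft_force: [-0.2, -0.6, 5.8]
width: 0.484
finger_force: 50.5
t: 39.5
position: [644.1, -182.6, 126.9]
orientation: [-3.142, -0.001, 2.671]
ft_force: [-0.3, -0.6, -1.2]
width: 0.484
finger_force: 50.6
```

```bash
python3 -m jog '[{"x":-0.009,"y":0.005,"z":0,"twist":0},{"x":-0.012,"y":0.006,"z":0,"twist":0},{"x":-0.012,"y":0.006,"z":0,"twist":0},{"x":-0.012,"y":0.006,"z":0,"twist":0},{"x":-0.012,"y":0.006,"z":0,"twist":0}]'
python3 -m jog '[{"x":-0.008,"y":0.039,"z":0.02,"twist":-4},{"x":-0.008,"y":0.039,"z":0.02,"twist":-4},{"x":-0.008,"y":0.039,"z":0,"twist":-4},{"x":-0.008,"y":0.039,"z":0,"twist":-4},{"x":-0.008,"y":0.039,"z":0,"twist":-4}]'
python3 -m jog '[{"x":-0.008,"y":0.039,"z":0,"twist":0},{"x":-0.008,"y":0.039,"z":0,"twist":0},{"x":-0.008,"y":0.039,"z":0,"twist":0},{"x":-0.008,"y":0.039,"z":0,"twist":0},{"x":-0.007,"y":0.04,"z":0,"twist":0}]'
python3 -m jog '[{"x":0,"y":0,"z":0,"twist":0},{"x":0,"y":0,"z":0,"twist":0},{"x":0,"y":0,"z":-0.02,"twist":0},{"x":0,"y":0,"z":-0.02,"twist":0},{"x":0,"y":0,"z":0,"twist":0}]'
```

```text
t: 40.12
position: [586.2, -153.1, 127.2]
orientation: [-3.142, -0.001, 2.671]
ft_force: [0.2, -0.2, -2.0]
width: 0.479
finger_force: 50.7
t: 40.75
position: [546.2, 42.7, 167.4]
orientation: [3.142, -0.0, 2.32]
ft_force: [0.8, 0.9, -2.3]
width: 0.487
finger_force: 51.0
t: 41.38
position: [507.2, 238.4, 167.3]
orientation: [-3.141, -0.0, 2.322]
ft_force: [0.9, -0.1, -2.5]
width: 0.483
finger_force: 51.0
t: 42.0
position: [507.2, 235.6, 125.9]
orientation: [-3.138, -0.001, 2.32]
ft_force: [-0.3, 0.2, -1.9]
width: 0.478
finger_force: 51.1
```

```bash
python3 -m jog '[{"x":0,"y":0,"z":-0.03,"twist":0},{"x":0,"y":0,"z":-0.03,"twist":0},{"x":0,"y":0,"z":-0.03,"twist":0},{"x":0,"y":0,"z":-0.015,"twist":0},{"x":0,"y":0,"z":-0.009,"twist":0}]'
python3 -m jog '[{"x":0,"y":0,"z":0,"twist":0},{"x":0,"y":0,"z":0,"twist":0},{"x":0,"y":0,"z":0,"twist":0},{"x":0,"y":0,"z":0,"twist":0},{"x":0,"y":0,"z":0,"twist":0}]' 0.65
python3 -m jog '[{"x":0,"y":0,"z":0.02,"twist":0},{"x":0,"y":0,"z":0.04,"twist":0},{"x":0,"y":0,"z":0.04,"twist":0},{"x":0,"y":0,"z":0.04,"twist":0},{"x":0,"y":0,"z":0.04,"twist":0}]'
```

```text
t: 42.62
position: [508.8, 237.0, 13.3]
orientation: [3.141, 0.0, 2.321]
ft_force: [0.2, -0.1, -1.7]
width: 0.48
finger_force: 51.2
t: 43.25
position: [508.5, 237.4, 13.5]
orientation: [3.141, 0.0, 2.322]
ft_force: [-0.6, -1.3, 0.2]
width: 0.649
finger_force: 0.0
t: 43.88
position: [508.1, 237.2, 194.6]
orientation: [-3.142, -0.0, 2.322]
ft_force: [0.6, 0.2, 0.6]
width: 0.65
finger_force: 0.0
```

```bash
python3 -m jog '[{"x":0.010,"y":-0.049,"z":0.01,"twist":4},{"x":0.010,"y":-0.049,"z":0.01,"twist":4},{"x":0.010,"y":-0.049,"z":0,"twist":4},{"x":0.010,"y":-0.049,"z":0,"twist":4},{"x":0.010,"y":-0.049,"z":0,"twist":4}]' 0.7
python3 -m jog '[{"x":0.010,"y":-0.049,"z":0,"twist":0},{"x":0.010,"y":-0.049,"z":0,"twist":0},{"x":0.010,"y":-0.049,"z":0,"twist":0},{"x":0.010,"y":-0.049,"z":0,"twist":0},{"x":0.010,"y":-0.049,"z":0,"twist":0}]'
python3 -m jog '[{"x":0,"y":0,"z":0,"twist":0},{"x":0,"y":0,"z":0,"twist":0},{"x":0,"y":0,"z":0,"twist":0},{"x":0,"y":0,"z":0,"twist":0},{"x":0,"y":0,"z":0,"twist":0}]'
python3 - <<'E'
from h import *
im,P,c=cam("wrist"); s=bot.read_state(); print(s["position"],s["orientation"][2],s["position"][:2]@U,s["position"][:2]@W); locks(im,P)
E
```

```text
t: 44.5
position: [558.4, -9.2, 213.4]
orientation: [3.141, 0.0, 2.673]
ft_force: [0.2, 0.0, 0.5]
width: 0.698
finger_force: 0.0
t: 45.12
position: [608.4, -254.3, 213.2]
orientation: [3.141, -0.0, 2.671]
ft_force: [-0.2, -0.1, 0.6]
width: 0.7
finger_force: 0.0
t: 45.75
position: [608.5, -251.9, 213.6]
orientation: [3.142, 0.0, 2.672]
ft_force: [-0.0, 0.5, -0.6]
width: 0.7
finger_force: 0.0
[ 608.48694679 -252.06511943  213.50236027] 2.67188085366761 656.5098529196426 52.80153281904592
top 766 [253. 203.] a [645.7 665.1] y [32.7 70.4] z 148.3
```

```bash
python3 -m jog '[{"x":-0.001,"y":-0.001,"z":-0.03,"twist":0},{"x":0,"y":0,"z":-0.03,"twist":0},{"x":0,"y":0,"z":-0.03,"twist":0},{"x":0,"y":0,"z":-0.009,"twist":0},{"x":0,"y":0,"z":0,"twist":0}]' 0.65 30
python3 -m jog '[{"x":0,"y":0,"z":0,"twist":0},{"x":0,"y":0,"z":0,"twist":0},{"x":0,"y":0,"z":0,"twist":0},{"x":0,"y":0,"z":0,"twist":0},{"x":0,"y":0,"z":0,"twist":0}]' 0.2 50
python3 -m jog '[{"x":0,"y":0,"z":0.007,"twist":0},{"x":0,"y":0,"z":0.006,"twist":0},{"x":0,"y":0,"z":0,"twist":0},{"x":0,"y":0,"z":0,"twist":0},{"x":0,"y":0,"z":0,"twist":0}]'
```

```text
t: 46.42
position: [607.3, -253.5, 114.2]
orientation: [3.142, -0.001, 2.671]
ft_force: [0.2, -1.1, -0.0]
width: 0.652
finger_force: 0.0
t: 47.05
position: [608.4, -254.3, 115.7]
orientation: [-3.141, 0.003, 2.671]
ft_force: [1.2, -0.4, 6.2]
width: 0.483
finger_force: 50.7
t: 47.68
position: [607.1, -253.5, 126.9]
orientation: [-3.142, -0.001, 2.671]
ft_force: [0.1, 0.0, -2.2]
width: 0.482
finger_force: 50.7
```

```bash
python3 -m jog '[{"x":-0.009,"y":0.005,"z":0,"twist":0},{"x":-0.012,"y":0.006,"z":0,"twist":0},{"x":-0.012,"y":0.006,"z":0,"twist":0},{"x":-0.012,"y":0.006,"z":0,"twist":0},{"x":-0.012,"y":0.006,"z":0,"twist":0}]'
python3 -m jog '[{"x":-0.001,"y":0.042,"z":0.02,"twist":-4},{"x":-0.001,"y":0.042,"z":0.02,"twist":-4},{"x":-0.001,"y":0.042,"z":0,"twist":-4},{"x":-0.001,"y":0.042,"z":0,"twist":-4},{"x":-0.001,"y":0.042,"z":0,"twist":-4}]'
python3 -m jog '[{"x":-0.001,"y":0.043,"z":0,"twist":0},{"x":-0.001,"y":0.043,"z":0,"twist":0},{"x":-0.001,"y":0.043,"z":0,"twist":0},{"x":-0.001,"y":0.043,"z":0,"twist":0},{"x":0,"y":0.043,"z":0,"twist":0}]'
python3 -m jog '[{"x":0,"y":0,"z":0,"twist":0},{"x":0,"y":0,"z":0,"twist":0},{"x":0,"y":0,"z":-0.02,"twist":0},{"x":0,"y":0,"z":-0.02,"twist":0},{"x":0,"y":0,"z":0,"twist":0}]'
```

```text
t: 48.3
position: [549.3, -224.1, 127.3]
orientation: [-3.142, -0.0, 2.671]
ft_force: [-0.5, -0.0, -2.9]
width: 0.486
finger_force: 50.8
t: 48.92
position: [544.5, -13.2, 167.5]
orientation: [3.141, 0.0, 2.32]
ft_force: [0.9, 0.0, -3.0]
width: 0.481
finger_force: 51.3
t: 49.55
position: [540.4, 201.5, 167.3]
orientation: [-3.141, -0.0, 2.322]
ft_force: [0.7, -0.1, -2.8]
width: 0.478
finger_force: 51.3
t: 50.18
position: [539.9, 198.6, 125.9]
orientation: [-3.138, -0.002, 2.32]
ft_force: [0.1, 0.0, -2.7]
width: 0.483
finger_force: 51.4
```

```bash
python3 -m jog '[{"x":0,"y":0,"z":-0.03,"twist":0},{"x":0,"y":0,"z":-0.03,"twist":0},{"x":0,"y":0,"z":-0.03,"twist":0},{"x":0,"y":0,"z":-0.015,"twist":0},{"x":0,"y":0,"z":-0.009,"twist":0}]'
python3 -m jog '[{"x":0,"y":0,"z":0,"twist":0},{"x":0,"y":0,"z":0,"twist":0},{"x":0,"y":0,"z":0,"twist":0},{"x":0,"y":0,"z":0,"twist":0},{"x":0,"y":0,"z":0,"twist":0}]' 0.65
python3 -m jog '[{"x":0,"y":0,"z":0.02,"twist":0},{"x":0,"y":0,"z":0.04,"twist":0},{"x":0,"y":0,"z":0.04,"twist":0},{"x":0,"y":0,"z":0.05,"twist":0},{"x":0,"y":0,"z":0.05,"twist":0}]'
python3 - <<'E'
from h import *
im,P,c=cam("wrist"); print(bot.read_state()["position"])
cv2.imwrite("pics/w7.png",im[...,::-1])
E
```

```text
t: 50.8
position: [541.8, 200.0, 13.4]
orientation: [3.141, 0.0, 2.321]
ft_force: [-0.1, -0.1, -2.8]
width: 0.48
finger_force: 51.4
t: 51.42
position: [541.5, 200.4, 13.5]
orientation: [3.141, 0.0, 2.322]
ft_force: [-0.2, -0.0, -0.6]
width: 0.646
finger_force: 0.0
t: 52.05
position: [541.0, 200.3, 214.8]
orientation: [-3.141, -0.0, 2.322]
ft_force: [0.1, 0.6, -0.6]
width: 0.652
finger_force: 0.0
[544.40972673 201.10773184 222.09100991]
```

View pics/w7.png

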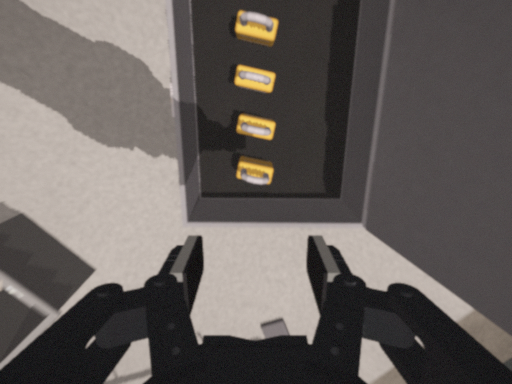

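All four padlocks stand upright in the case at (256,28), (255,78), (256,127) and (255,170). Next I shut the lid.

```bash
python3 -m jog '[{"x":0,"y":0.02,"z":0.045,"twist":0},{"x":0,"y":0.03,"z":0.045,"twist":0},{"x":0,"y":0.03,"z":0.045,"twist":0},{"x":0.02,"y":0.03,"z":0.01,"twist":0},{"x":0.025,"y":0.03,"z":0,"twist":0}]' 0.5 25
python3 -m jog '[{"x":0.025,"y":0.028,"z":0,"twist":0},{"x":0,"y":0,"z":0,"twist":0},{"x":0,"y":0,"z":0,"twist":0},{"x":0,"y":0,"z":0,"twist":0},{"x":0,"y":0,"z":0,"twist":0}]'
python3 - <<'E'
from h import *
s=bot.read_state(); print(s["position"])
im,P,c=cam("scene"); z=P[...,2]
e=np.array([np.cos(np.radians(42.8)),np.sin(np.radians(42.8))])
a=P[...,:2]@e; b=P[...,:2]@np.array([-e[1],e[0]])
print("tcp",s["position"][:2]@e,s["position"][:2]@np.array([-e[1],e[0]]))
k=(abs(b+146)<55)&(a>660)&(a<740)&(z>300)&(z<325); print(k.sum(),np.percentile(a[k],[5,50,95]),np.percentile(z[k],[50,98]))
E
```

```text
t: 52.72
position: [587.1, 341.7, 360.5]
orientation: [3.138, 0.001, 2.322]
ft_force: [1.7, 0.2, -0.3]
width: 0.501
finger_force: 0.0
t: 53.35
position: [611.0, 367.7, 359.5]
orientation: [3.14, 0.0, 2.321]
ft_force: [0.1, -0.1, 0.3]
width: 0.497
finger_force: 0.0
[611.04626133 367.67467278 359.48035245]
tcp 698.1562497452801 -145.39618092407795
51 [696.1401081  699.49271194 704.40374119] [311.49620901 314.2855495 ]
```

```bash
python3 -m jog '[{"x":0.002,"y":0.001,"z":-0.02,"twist":0},{"x":0,"y":0,"z":-0.02,"twist":0},{"x":0,"y":0,"z":-0.015,"twist":0},{"x":0,"y":0,"z":-0.01,"twist":0},{"x":0,"y":0,"z":0,"twist":0}]'
python3 -m jog '[{"x":0,"y":0,"z":0,"twist":0},{"x":0,"y":0,"z":0,"twist":0},{"x":0,"y":0,"z":0,"twist":0},{"x":0,"y":0,"z":0,"twist":0},{"x":0,"y":0,"z":0,"twist":0}]' 0 25
```

```text
t: 54.02
position: [613.0, 369.0, 292.9]
orientation: [-3.141, -0.0, 2.322]
ft_force: [-1.5, 0.0, -0.9]
width: 0.504
finger_force: 0.0
t: 54.65
position: [613.9, 369.6, 294.2]
orientation: [3.14, 0.001, 2.322]
ft_force: [1.5, 1.3, 4.9]
width: 0.103
finger_force: 24.7
```

```bash
python3 - <<'E'
import numpy as np
t=np.r_[1.8,1.8-.072*np.arange(1,26)]; t=np.clip(t,0,2); a=-235*np.cos(t)
X=np.round(np.c_[.7337*a,.6794*a,235*np.sin(t)]).astype(int); print(np.diff(X,axis=0).tolist())
E
```

```text
[[-12, -11, 3], [-12, -11, 2], [-13, -12, 1], [-12, -11, 0], [-12, -12, -2], [-13, -11, -3], [-12, -11, -4], [-12, -11, -5], [-11, -11, -6], [-11, -10, -8], [-11, -10, -8], [-10, -10, -10], [-10, -9, -10], [-9, -8, -12], [-9, -8, -12], [-7, -7, -13], [-8, -7, -14], [-6, -6, -15], [-6, -5, -15], [-4, -4, -15], [-4, -4, -16], [-3, -3, -17], [-3, -2, -16], [-1, -1, -17], [0, -1, -17]]
```

```bash
python3 -m jog '[{"x":-0.012,"y":-0.011,"z":0.003,"twist":0},{"x":-0.012,"y":-0.011,"z":0.002,"twist":0},{"x":-0.013,"y":-0.012,"z":0.001,"twist":0},{"x":-0.012,"y":-0.011,"z":0,"twist":0},{"x":-0.012,"y":-0.012,"z":-0.002,"twist":0}]'
python3 -m jog '[{"x":-0.013,"y":-0.011,"z":-0.003,"twist":0},{"x":-0.012,"y":-0.011,"z":-0.004,"twist":0},{"x":-0.012,"y":-0.011,"z":-0.005,"twist":0},{"x":-0.011,"y":-0.011,"z":-0.006,"twist":0},{"x":-0.011,"y":-0.010,"z":-0.008,"twist":0}]'
```

```text
t: 55.28
position: [551.8, 312.4, 297.5]
orientation: [3.141, -0.001, 2.322]
ft_force: [-0.6, 2.7, -3.5]
width: 0.103
finger_force: 25.4
t: 55.9
position: [492.4, 257.8, 270.9]
orientation: [-3.141, -0.001, 2.322]
ft_force: [0.1, 0.6, -0.4]
width: 0.107
finger_force: 25.3
```

```bash
python3 -m jog '[{"x":-0.011,"y":-0.010,"z":-0.008,"twist":0},{"x":-0.010,"y":-0.010,"z":-0.010,"twist":0},{"x":-0.010,"y":-0.009,"z":-0.010,"twist":0},{"x":-0.009,"y":-0.008,"z":-0.012,"twist":0},{"x":-0.009,"y":-0.008,"z":-0.012,"twist":0}]'
python3 -m jog '[{"x":-0.007,"y":-0.007,"z":-0.013,"twist":0},{"x":-0.008,"y":-0.007,"z":-0.014,"twist":0},{"x":-0.006,"y":-0.006,"z":-0.015,"twist":0},{"x":-0.006,"y":-0.005,"z":-0.015,"twist":0},{"x":-0.004,"y":-0.004,"z":-0.015,"twist":0}]'
```

```text
t: 56.52
position: [443.7, 213.0, 218.4]
orientation: [-3.141, -0.0, 2.322]
ft_force: [5.3, 1.1, -5.0]
width: 0.105
finger_force: 24.8
t: 57.15
position: [412.3, 184.0, 146.4]
orientation: [-3.14, -0.001, 2.322]
ft_force: [1.4, 0.9, -1.7]
width: 0.104
finger_force: 24.6
```

```bash
python3 -m jog '[{"x":-0.004,"y":-0.004,"z":-0.016,"twist":0},{"x":-0.003,"y":-0.003,"z":-0.017,"twist":0},{"x":-0.003,"y":-0.002,"z":-0.016,"twist":0},{"x":-0.001,"y":-0.001,"z":-0.017,"twist":0},{"x":0,"y":-0.001,"z":-0.014,"twist":0}]'
python3 -m jog '[{"x":0,"y":0,"z":0,"twist":0},{"x":0,"y":0,"z":0,"twist":0},{"x":0,"y":0,"z":0,"twist":0},{"x":0,"y":0,"z":0,"twist":0},{"x":0,"y":0,"z":0,"twist":0}]'
```

```text
t: 57.78
position: [402.2, 174.4, 66.8]
orientation: [3.14, -0.003, 2.322]
ft_force: [-6.5, 1.8, 40.9]
width: 0.107
finger_force: 28.7
t: 58.4
position: [402.3, 174.2, 67.3]
orientation: [3.14, -0.002, 2.322]
ft_force: [1.4, 4.4, -2.5]
width: 0.104
finger_force: 25.4
```

Shut. Open, rise, back off and check.

```bash
python3 -m jog '[{"x":0,"y":0,"z":0,"twist":0},{"x":0,"y":0,"z":0,"twist":0},{"x":0,"y":0,"z":0,"twist":0},{"x":0,"y":0,"z":0,"twist":0},{"x":0,"y":0,"z":0,"twist":0}]' 0.45
python3 -m jog '[{"x":0,"y":0,"z":0.03,"twist":0},{"x":0,"y":0,"z":0.04,"twist":0},{"x":0,"y":0,"z":0.04,"twist":0},{"x":0,"y":0,"z":0.04,"twist":0},{"x":-0.01,"y":-0.01,"z":0.03,"twist":0}]'
python3 -m jog '[{"x":-0.03,"y":0.03,"z":0,"twist":0},{"x":-0.03,"y":0.03,"z":0,"twist":0},{"x":0,"y":0,"z":0,"twist":0},{"x":0,"y":0,"z":0,"twist":0},{"x":0,"y":0,"z":0,"twist":0}]'
python3 - <<'E'
from h import *
im,P,c=cam("scene"); cv2.imwrite("pics/s9.png",cv2.resize(im[80:300,80:400,::-1],(800,550)))
z=P[...,2]; m=(np.hypot(P[...,0]-505,P[...,1]-269)<70); print(np.nanpercentile(z[m],[5,50,95]))
im,P,c=cam("wrist"); z=P[...,2]; m=(np.hypot(P[...,0]-505,P[...,1]-269)<80); print(np.nanpercentile(z[m],[5,50,95]))
E
```

```text
t: 59.02
position: [402.4, 173.2, 67.3]
orientation: [-3.141, 0.0, 2.322]
ft_force: [-1.3, 0.6, 0.1]
width: 0.447
finger_force: 0.0
t: 59.65
position: [393.1, 163.5, 249.1]
orientation: [3.14, 0.001, 2.323]
ft_force: [-0.2, -0.7, -1.6]
width: 0.448
finger_force: 0.0
t: 60.28
position: [333.0, 222.9, 247.2]
orientation: [-3.142, 0.0, 2.321]
ft_force: [0.2, -0.2, -0.4]
width: 0.448
finger_force: 0.0
[79.61717711 82.76740184 85.4581807 ]
[85.91708224 87.03080135 88.11086642]
```

View pics/s9.png

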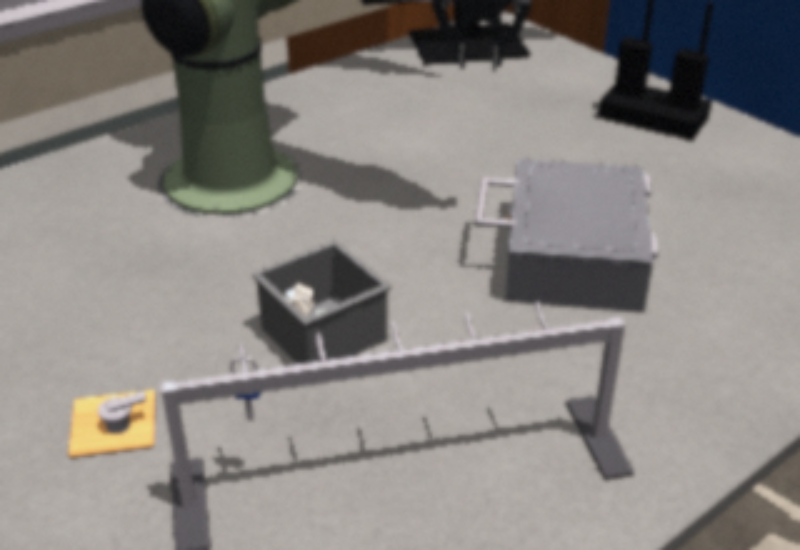

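The lid is shut at (580,210), the key hangs at (247,390), the coaster is untouched at (113,420), and the other four hooks are empty. The paper in the bin has shifted, so I'm checking that both lumps are still there.

```bash
python3 - <<'E'
from h import *
im,P,c=cam("top"); z=P[...,2]
m=(np.abs(P[...,0]-418)<52)&(np.abs(P[...,1]+120)<52)&(im.min(-1)>110); p=P[m]; print(m.sum(),np.median(p,0),p.min(0),p.max(0))
cv2.imwrite("pics/b9.png",cv2.resize(im[195:285,70:330,::-1],(800,277),interpolation=cv2.INTER_CUBIC))
E
```

```text
782 [ 408.55714977 -118.40266776    5.13006011] [ 367.35556224 -171.92075502   -1.3898841 ] [451.5859628  -74.65177229  65.66719218]
```

View pics/b9.png

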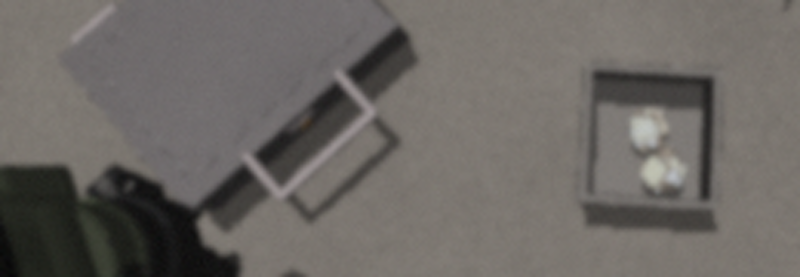

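Both lumps lie in the bin at (648,130) and (662,173), and the lid is shut. Handing in.

```bash
python3 -c "
from station import bot; print(bot.job_done())"
```

```text
the job is handed in; nothing more can be done
None
```

The job is handed in: both papers are in the bin, all four padlocks are in the shut case, the scooter key is still on its hook, and the coaster with the lock cylinder is undisturbed; the hand-in returned no verdict.

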